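Lever open the board test fixture

ROBOT

A 6-joint arm with a two-finger parallel gripper is mounted at the origin on the work surface. World frame = base frame: x ahead of the robot, y to its left, z up, the work surface at z = 0. Lengths are in m, angles in rad, forces in N, time in s.
With the tool pointing down it reaches from about 0.3 to 0.875 m from the base axis. Payload 4.2 kg.
Tool frame: the origin (TCP) lies between the finger pads; the fingertips stand 11 mm ahead of it and the grasp point (between the pads) lies 8 mm behind it (finger_overhang is the distance from the TCP to the fingertips, in m); z points along the fingers, y is the line along which they close (so a half turn about z gives the same grasp; the last joint's range is limited). The gripper opens to 85 mm and grips with 20 to 120 N. Pads are 22 mm wide; open, the fingers measure 114 mm over their backs; the gripper's body (76 mm by 85 mm) begins 54 mm behind the grasp point. The pads swing forward as they close: fully open they stand 13 mm farther back than shut.
Start: joints at [1.265, 0.32, 1.565, -0, 1.257, -0.02], TCP at [0.162, 0.552, 0.242] pointing down, gripper open.
Joint ranges: [-3.11, 3.11], [-0.84, 2.01], [0.21, 2.61], [-1.34, 4.49], [0.05, 2.63], [-2.56, 2.56]. Speed limits (rad/s): [2.57, 2.57, 3.14, 3.14, 3.14, 3.14].

INTERFACE

Orientations are given as a unit quaternion [w, x, y, z].
In Python, from bench import * gives the robot as it stands.
- The arm moves only by the shell command python3 -m creep 'ROWS' [FORCE]. ROWS is JSON, a list of rows, each an object of numbers: "fingers": the opening in per cent of the stroke, from 0 (shut) to 100 (fully open); "tx", "ty", "tz": the shift along the tool's x, y, z in cm; "spin": the turn about the tool's z in degrees. A call has 1 to 12 rows; each row shifts and turns the commanded pose from where the row before left it, along the tool's axes as they then stand; what a row does not reach is not made up. A row lasts 1/8 s, in which the tool goes at most 62.5 mm and 10.7 degrees, less where a joint would pass 70% of its speed; a pose out of reach is approached as far as the arm can. A call is refused whole if a number of a shift passes 6.25 or a number of a turn 10.7, either way. A call with a gripper value outside its range is refused whole. The fingers move at their own pace and stop on an object; FORCE is the grip in N (left out, the last holds). Time passes only in rows, so rows that do not move let the fingers close. It gives the time, the measured TCP pose, the force, the opening and the grip force at its end, in the units of the state.
- sense(): the state, without advancing time (a new reading comes with each control period).
- grab_frame(name): name is "side" or "top" or "wrist"; returns (picture, depth): 384x512x3 uint8, blue, green, red; 384x512 float32, m along the optical axis (not along the pixel's ray), 0 where there is no reading.
- camera_params(name): a dict with "fx", "fy", "cx", "cy" (pixels), "rvec" (rotation vector, rad) and "tvec" (3), from world to camera coordinates, as OpenCV has them; the wrist camera has in their place "mount" (4x4, takes a point from camera to tool coordinates, whose origin is the TCP and whose axes are the flange's). Camera axes: x right, y down, z forward; pixel columns grow to the right and rows downward; lengths in m; the calibration is good to about 2 mm. A picture is of the moment at which its call begins: read the wrist's pose just before it. camera_params takes no time and is no camera call.
- finish_job(): hands the job in; it is judged then, once.
The state is a dict: "t": time; "q": joint angles; "joint_vel": joint speeds; "joint_torque": joint torques, N m; "tcp_pos": TCP position; "ee_rot": TCP orientation; "force": force on the tool from outside, world axes, zero at the start; "moment": the same for the moment, N m; "grip_width": opening from 0.0 (shut) to 1.0 (fully open); "grasp_force": force on a finger pad.
Only numpy, scipy, OpenCV 4.12 (cv2) and the standard library are available. Lean on these libraries where they do the work, as an engineer would, in place of code of your own. Each camera call takes 0.05 s, during which the arm holds its last target. There are 200 camera calls.

TASK

Open the board test fixture and keep it open: with the fingertips, push the sliding stop fully out from under the lever by its upright tab, then press the lever's long end all the way down so that its short end raises the heavy hinged plate, and finish while still holding the lever down. Nothing needs gripping: do not lift the lever out of its saddle, do not touch the plate itself, and leave the things standing around where they are.

Things in the scene. Friction and masses are not known exactly. Their poses are not given: they have to be found in the camera images.
- fixture: Board test fixture, fixed, at a new place and yaw each time. Origin on the table under the lever's pivot; z up, +y along the lever towards the plate (short end), +x the way the stop slides out, roughly away from the robot. Foot 10 mm thick, steel saddle, and at the +y end a grey box 182 x 130 mm, 66 mm high, holding a circuit board under the plate. Local x, y below are this frame's.
- lever: Loose aluminium lever, bar 24 x 12 mm, resting by a cross pin in the open saddle. Origin: pin's middle, 75 mm up. At rest its axes match the fixture's; the long end points to -y, sloping up 0.2 rad. Pressed, it turns about x by 0.45 rad, until a rubber pad stops it. The roller 80 mm to +y of the pin bears from below on the plate. 3 to 8 N straight down on the pad moves it.
- lever_pad (a point): Centre of the top face of the lever's broad flat pad (60 mm in x, 50 mm along the lever) at the long end, 195 mm from the pin. At rest about 120 mm above the table, fully pressed about 33 mm; going down it moves sideways less than 6 mm and tilts from sloping up to sloping down towards its outer end.
- lever_pin (a point): Middle of the lever's pin (its origin).
- saddle (a point): Where the pin's middle sits in the fixture's saddle. The pin lies in open notches 21 mm deep and must stay in them.
- stop (a joint): The sliding stop's travel in m: 0 to 0.01 at the start, its block under the lever; 0.05 pushed fully out along the fixture's +x. It stays where it is left; sliding takes about 2 N. While the block is under the lever, the lever's pad goes down only about 12 mm.
- stop_tab (a point): Centre of the top edge of the stop's upright push tab, 12 mm thick in x, 44 mm wide in y, top 86 mm above the table, 110 mm to -y of the pivot. The block (32 x 20 mm, 83 mm high) is 105 mm to +x of it, on the same low bar (top 22 mm, clear of the lever). Pushing the tab's -x face (robot's side) to +x moves the block out beyond the lever; the tab stops 37 mm short of the lever.
- plate (a joint): Angle of the heavy (about 2.4 kg) steel plate about its hinge, rad: 0 lying shut, about 0.26 with the lever fully pressed. It falls shut if the lever is let go.
- plate_edge (a point): Middle of the plate's free edge, above the lever's roller; the plate is 180 x 160 mm, a frame 12 mm thick, underside about 67 mm above the table when shut.
- solder_reel: Bystander: loose reel of solder wire, grey flanges, 56 mm across, 35 mm high, standing on its flange; origin at the centre of its underside.
- flux_bottle: Bystander: loose small white bottle with black cap, 40 mm across, 90 mm high; origin at the centre of its underside.
- paste_jar: Bystander: loose amber jar with white lid, 52 mm across, 55 mm high; origin at the centre of its underside.
- screwdriver: Bystander: loose screwdriver lying on the table beyond the lever's long end, handle towards its own -x; origin at the centre of its underside (of the whole tool).
- pen_cup: Bystander: loose blue pen cup, 74 mm across, 95 mm high (pens to 150 mm); origin at the centre of its underside.
- tape_roll: Bystander: loose roll of tape lying flat, 80 mm across, 18 mm high; origin at the centre of its underside.
- alcohol_bottle: Bystander: loose white bottle with red cap, 60 mm across, 150 mm high; origin at the centre of its underside.

How it is judged:
By the outcome, as a careful person would: the job done as asked, in the order asked, and still so for the second after the job is handed in, while the arm keeps its last pose, push and grip.
It also fails if it takes over 35 s, if anything falls off the work surface, if the arm or the gripper's body presses on something with over 40 N, if the wrist force passes 120 N, or if a joint passes its speed limit or range.

## Working session

There is one attempt and no reset: what is moved stays moved. The work goes in short steps, Python scripts to look and compute and a shell command to move; the robot and the scene stay as the last step left them, time stands still between calls to the robot, and variables do not carry over. Pictures are saved under pics/ and viewed, at most 10 in all, crops included, and the job is handed in when it is done.

```bash
mkdir -p pics; cat > h.py <<'E'
from bench import *
import numpy as np, cv2
from scipy.spatial.transform import Rotation as R
def cloud(name):
    s=sense(); im,d=grab_frame(name); p=camera_params(name)
    v,u=np.mgrid[:384,:512]
    c=np.stack([(u-p['cx'])/p['fx']*d,(v-p['cy'])/p['fy']*d,d],-1)
    if 'mount' in p:
        M=np.array(p['mount']); c=c@M[:3,:3].T+M[:3,3]
        q=s['ee_rot']; w=c@R.from_quat([q[1],q[2],q[3],q[0]]).as_matrix().T+np.array(s['tcp_pos'])
    else:
        r=cv2.Rodrigues(np.array(p['rvec'],float))[0]; w=(c-np.array(p['tvec']).ravel())@r
    w[d==0]=np.nan
    return im,d,w
E
python3 - <<'E'
from h import *
print(sense())
ims=[]
for n in('top','side'):
    im,d,w=cloud(n); np.savez(n+'.npz',im=im,w=w); cv2.imwrite(f'pics/{n}0.png',im)
    print(n,camera_params(n))
E
```

```text
{'t': 0.0, 'q': array([ 1.26501011e+00,  3.20270024e-01,  1.56568268e+00,  5.77729119e-06,
        1.25739678e+00, -1.99779382e-02]), 'joint_vel': array([ 0.00062247, -0.001812  ,  0.00204903, -0.00025018, -0.00098523,
        0.00067065]), 'joint_torque': array([-4.52202639e-04, -4.15527213e+01, -2.34160012e+01,  4.08704341e-05,
        8.10810045e-03,  2.33190201e-05]), 'tcp_pos': array([0.16195792, 0.5512384 , 0.24149339]), 'ee_rot': array([-1.45157312e-04,  1.42419078e-01,  9.89806059e-01, -8.66344473e-04]), 'force': array([0.15468355, 0.24035335, 0.46365869]), 'moment': array([-0.01707806, -0.01118877,  0.02949451]), 'grasp_force': 0.0, 'grip_width': 1.0019757528489939}
top {'fx': 364.5451553501596, 'fy': 364.5451553501596, 'cx': 254.05051456218135, 'cy': 194.4618677763104, 'rvec': array([ 2.18028125, -2.14727034,  0.0966777 ]), 'tvec': array([-0.00928475,  0.56655114,  1.34698628])}
side {'fx': 408.64895578111145, 'fy': 408.64895578111145, 'cx': 245.51140931722642, 'cy': 194.545368831607, 'rvec': array([ 2.36584126, -0.1568049 ,  0.06530288]), 'tvec': array([-0.52482704,  0.10577538,  1.22336489])}
```

View pics/top0.png

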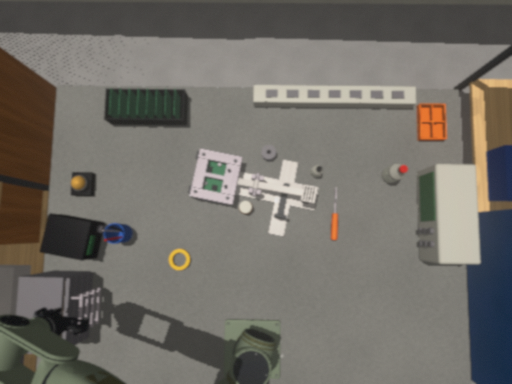

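View pics/side0.png

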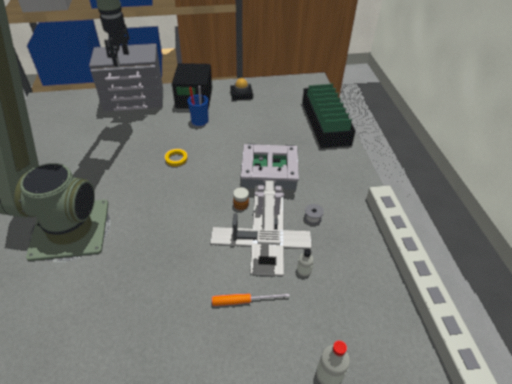

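The top view shows the plate at (215,178), the lever running right to its pad near (308,195), and the stop bar from (277,235) to (290,162). The dark tab is near (283,213). The side view agrees, with the tab at (236,225). Next I'll get heights and a zoomed crop.

```bash
python3 - <<'E'
from h import *
out=[]
for n,(x0,y0,x1,y1) in(('top',(180,130,350,250)),('side',(200,130,330,310))):
    z=np.load(n+'.npz'); im,w=z['im'],z['w']
    c=cv2.resize(im[y0:y1,x0:x1],None,fx=4 if n=='top' else 3,fy=4 if n=='top' else 3,interpolation=cv2.INTER_CUBIC)
    h=np.nan_to_num(w[y0:y1,x0:x1,2]); h=cv2.applyColorMap(np.uint8(np.clip(h/0.13,0,1)*255),cv2.COLORMAP_JET)
    h=cv2.resize(h,(c.shape[1],c.shape[0]),interpolation=cv2.INTER_NEAREST)
    m=np.vstack([c,h]) if n=='top' else np.hstack([c,h])
    f=min(1,600/m.shape[0],800/m.shape[1]); cv2.imwrite(f'pics/{n}z.png',cv2.resize(m,None,fx=f,fy=f)); print(f)
w=np.load('top.npz')['w']; 
for u,v in((300,230),(283,213),(308,190),(215,178),(240,165),(316,200)): print(u,v,w[v,u].round(3))
E
```

```text
0.625
1
300 230 [ 0.436 -0.178 -0.006]
283 213 [ 0.499 -0.111  0.016]
308 190 [ 0.576 -0.192  0.116]
215 178 [0.624 0.146 0.052]
240 165 [0.669 0.052 0.081]
316 200 [ 0.551 -0.237  0.008]
```

View pics/topz.png

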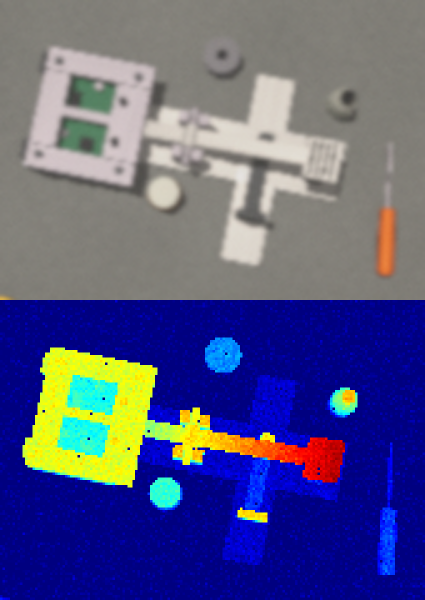

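View pics/sidez.png

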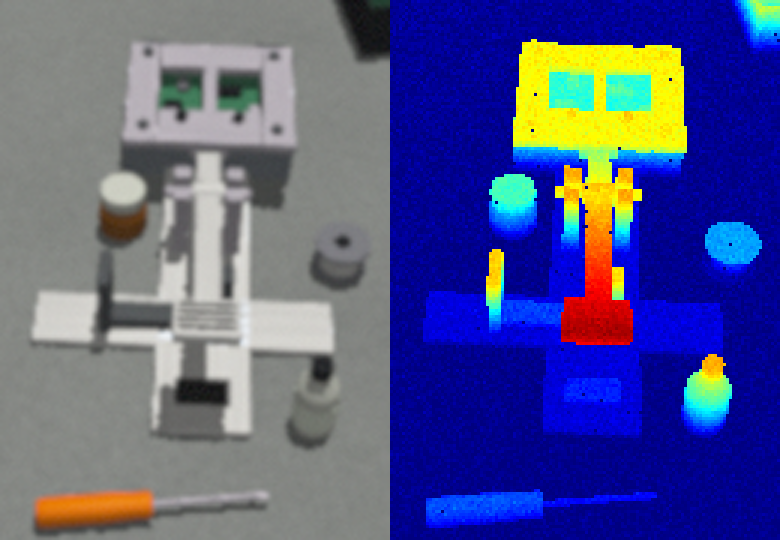

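The tab shows as a yellow strip near original top pixel (281,216). The pad is the red patch near (309,194), and the block peeks out just beyond the lever at (287,185). I'll segment these by height.

```bash
python3 - <<'E'
from h import *
for n in('top','side'):
    w=np.load(n+'.npz')['w'].reshape(-1,3); w=w[~np.isnan(w[:,0])]
    x,y,z=w.T
    box=(x>.4)&(x<.75)&(y>-.27)&(y<.06)
    L=w[box&(z>.1)&(z<.15)&(y<-.1)]
    pad=L[(L[:,1]<L[:,1].min()+.055)]
    rc=cv2.minAreaRect((L[L[:,1]<-.165,:2]*1000).astype(np.float32))
    t=w[box&(z>.07)&(z<.1)&(x<.535)&(y<-.06)]
    tr=cv2.minAreaRect((t[:,:2]*1000).astype(np.float32))
    print(n,'pad',pad.mean(0).round(3),rc,'\n tab',len(t),np.median(t,0).round(3),t[:,2].max().round(3),tr)
    P=w[box|((x>.5)&(x<.78)&(y<.3)&(y>0))]; P=P[(P[:,2]>.07)&(P[:,2]<.09)&(P[:,1]>.05)]
    pr=cv2.minAreaRect((P[:,:2]*1000).astype(np.float32)); print(' plate',pr)
    if n=='top':
        # lever axis
        m=w[box&(z>.085)&(z<.11)&(y<-.03)&(y>-.15)&(x>.55)]
        print(' axis',cv2.fitLine(m[:,:2].astype(np.float32),cv2.DIST_HUBER,0,.01,.01).ravel())
for n in('wrist',): print(camera_params(n))
E
```

```text
top pad [ 0.565 -0.195  0.119] ((564.9879150390625, -193.3453826904297), (55.947147369384766, 60.73810577392578), 80.04486083984375) 
 tab 43 [ 0.485 -0.099  0.085] 0.089 ((486.2159729003906, -98.17346954345703), (41.66887283325195, 11.760680198669434), 79.59353637695312)
 plate ((627.9287719726562, 137.09344482421875), (179.8251495361328, 180.67442321777344), 79.20964050292969)
 axis [ 0.22218485  0.97500455  0.5850292  -0.08983043]
side pad [ 0.563 -0.198  0.121] ((563.8015747070312, -191.31735229492188), (55.57893753051758, 59.840118408203125), 78.55853271484375) 
 tab 74 [ 0.485 -0.104  0.086] 0.092 ((485.18316650390625, -96.7245101928711), (48.477439880371094, 11.703826904296875), 78.63212585449219)
 plate ((626.4990234375, 137.95724487304688), (181.9759979248047, 180.16929626464844), 79.10431671142578)
{'fx': 310.3988185953197, 'fy': 310.3988185953197, 'cx': 256.57069810983666, 'cy': 189.26376946330487, 'mount': array([[ 1.99048272e-05, -9.63862244e-01, -2.66401151e-01,
         6.82869641e-02],
       [ 9.99999061e-01,  3.84240708e-04, -1.31549845e-03,
         1.09197535e-03],
       [ 1.37032146e-03, -2.66400875e-01,  9.63861347e-01,
        -1.31445124e-01],
       [ 0.00000000e+00,  0.00000000e+00,  0.00000000e+00,
         1.00000000e+00]])}
```

```bash
python3 -m creep '[{"fingers":0,"spin":-5.4},{"tx":-3.3,"ty":-4.8},{"tx":-3.3,"ty":-4.8},{"tx":-3.3,"ty":-4.8},{"tx":-3.3,"ty":-4.8},{"tx":-3.3,"ty":-4.8},{"tx":-3.3,"ty":-4.8},{"tx":-3.3,"ty":-4.8},{"tx":-3.3,"ty":-4.8},{"tx":-3.3,"ty":-4.8},{"tx":-3.3,"ty":-4.8},{"tx":-3.3,"ty":-4.8}]' 20
cat > rel.py <<'E'
from h import *
s=sense(); p=s['tcp_pos']; q=s['ee_rot']; M=R.from_quat([q[1],q[2],q[3],q[0]]).as_matrix()
print('t',s['t'],'tcp',p.round(4),'toolx',M[:,0].round(3),'toolz',M[:,2].round(3),'F',s['force'].round(1))
for n,g in(('tab',(.4855,-.0975,.086)),('pad',(.5645,-.193,.12))): print(n,'in tool cm',((np.array(g)-p)@M*100).round(2))
E
python3 rel.py
```

```text
t 0.1 tcp [0.162  0.5513 0.2416] toolx [-0.959  0.282  0.   ] toolz [-0.    -0.002 -1.   ] F [0.  0.2 0.2]
tab in tool cm [-49.33 -53.1   15.64]
pad in tool cm [-59.6  -60.04  12.25]$[0]: bad value
```

```bash
python3 -m creep '[{"fingers":0,"tx":0,"ty":0,"tz":0,"spin":-5.4}]' 20; python3 -m creep '[{"tx":-3.3,"ty":-4.8}]'
```

```text
t: 0.22
tcp_pos: [0.162, 0.5514, 0.2418]
ee_rot: [-0.0, 0.094, 0.996, -0.001]
force: [0.8, 0.1, 0.7]
grip_width: 0.813
grasp_force: 0.0$[0]: bad value
```

Every row needs all five keys.

```bash
python3 -m creep '[{"fingers":0,"tx":-3.3,"ty":-4.8,"tz":0,"spin":0},{"fingers":0,"tx":-3.3,"ty":-4.8,"tz":0,"spin":0},{"fingers":0,"tx":-3.3,"ty":-4.8,"tz":0,"spin":0},{"fingers":0,"tx":-3.3,"ty":-4.8,"tz":0,"spin":0},{"fingers":0,"tx":-3.3,"ty":-4.8,"tz":0,"spin":0},{"fingers":0,"tx":-3.3,"ty":-4.8,"tz":0,"spin":0},{"fingers":0,"tx":-3.3,"ty":-4.8,"tz":0,"spin":0},{"fingers":0,"tx":-3.3,"ty":-4.8,"tz":0,"spin":0},{"fingers":0,"tx":-3.3,"ty":-4.8,"tz":0,"spin":0},{"fingers":0,"tx":-3.3,"ty":-4.8,"tz":0,"spin":0},{"fingers":0,"tx":-3.3,"ty":-4.8,"tz":0,"spin":0},{"fingers":0,"tx":0,"ty":0,"tz":0,"spin":0}]'; python3 rel.py
```

```text
t: 1.72
tcp_pos: [0.4189, -0.0389, 0.2419]
ee_rot: [-0.0, 0.099, 0.995, -0.0]
force: [0.3, 0.0, 0.4]
grip_width: 0.002
grasp_force: 0.0
t 1.725 tcp [ 0.4189 -0.0389  0.2419] toolx [-0.981  0.196  0.   ] toolz [-0.    -0.001 -1.   ] F [0.3 0.  0.4]
tab in tool cm [-7.68 -4.43 15.59]
pad in tool cm [-17.3  -12.24  12.19]
```

```bash
python3 -m creep '[{"fingers":0,"tx":-3.0,"ty":-4.4,"tz":0,"spin":0},{"fingers":0,"tx":0,"ty":0,"tz":5,"spin":0},{"fingers":0,"tx":0,"ty":0,"tz":4,"spin":0},{"fingers":0,"tx":0,"ty":0,"tz":0,"spin":0}]'; python3 rel.py; python3 - <<'E'
from h import *
im,d,w=cloud('wrist'); np.savez('wrist.npz',im=im,w=w); cv2.imwrite('pics/w1.png',im)
x,y,z=np.moveaxis(w,-1,0)
m=(z>.07)&(z<.095)&(x>.46)&(x<.52)&(abs(y+.1)<.04); t=w[m]; print(len(t),np.nanmedian(t,0),cv2.minAreaRect((t[:,:2]*1000).astype(np.float32)) if len(t)>5 else '')
E
```

```text
t: 2.22
tcp_pos: [0.4364, -0.0833, 0.1499]
ee_rot: [-0.004, 0.095, 0.995, 0.001]
force: [-0.2, 0.2, 0.4]
grip_width: 0.001
grasp_force: 0.0
t 2.225 tcp [ 0.4364 -0.0833  0.1499] toolx [-0.982  0.19   0.008] toolz [-0.008  0.002 -1.   ] F [-0.2  0.2  0.4]
tab in tool cm [-5.14 -0.47  6.35]
pad in tool cm [-14.68  -8.35   2.87]
0 [nan nan nan]
  return np.nanmean(a, axis, out=out, keepdims=keepdims)
```

View pics/w1.png

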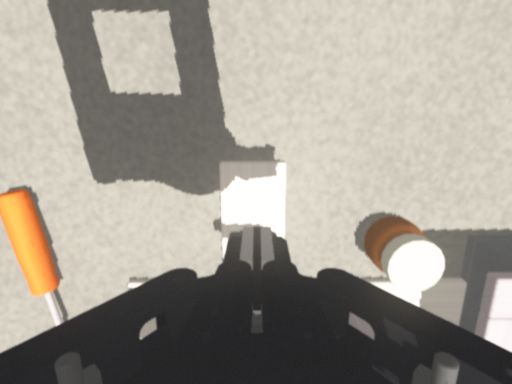

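The wrist view shows the fingers at (256,240) lined up with the stop's base strip, columns 220–287. The tab is hidden behind the gripper and the jar at (405,250) is clear. I'll descend and push.

```bash
python3 -m creep '[{"fingers":0,"tx":0,"ty":-0.4,"tz":4,"spin":0},{"fingers":0,"tx":0,"ty":0,"tz":3.8,"spin":0},{"fingers":0,"tx":0,"ty":0,"tz":0,"spin":0},{"fingers":0,"tx":-1.5,"ty":0,"tz":0,"spin":0},{"fingers":0,"tx":-1,"ty":0,"tz":0,"spin":0},{"fingers":0,"tx":-1,"ty":0,"tz":0,"spin":0},{"fingers":0,"tx":-0.5,"ty":0,"tz":0,"spin":0},{"fingers":0,"tx":0,"ty":0,"tz":0,"spin":0}]'; python3 rel.py
```

```text
t: 3.28
tcp_pos: [0.4782, -0.0963, 0.0744]
ee_rot: [0.001, 0.096, 0.995, -0.0]
force: [-0.4, 0.4, -0.3]
grip_width: 0.002
grasp_force: 0.0
t 3.275 tcp [ 0.4782 -0.0963  0.0744] toolx [-0.982  0.19  -0.001] toolz [ 0.001 -0.    -1.   ] F [-0.4  0.4 -0.3]
tab in tool cm [-0.74  0.03 -1.16]
pad in tool cm [-10.32  -7.84  -4.55]
```

```bash
python3 -m creep '[{"fingers":0,"tx":-1,"ty":0,"tz":0,"spin":0},{"fingers":0,"tx":-1,"ty":0,"tz":0,"spin":0},{"fingers":0,"tx":-0.5,"ty":0,"tz":0,"spin":0}]'; python3 rel.py;  python3 -m creep '[{"fingers":0,"tx":-0.3,"ty":0,"tz":0,"spin":0},{"fingers":0,"tx":-0.2,"ty":0,"tz":0,"spin":0}]'; python3 -m creep '[{"fingers":0,"tx":-0.2,"ty":0,"tz":0,"spin":0},{"fingers":0,"tx":0,"ty":0,"tz":0,"spin":0}]'; python3 rel.py
```

```text
t: 3.65
tcp_pos: [0.5027, -0.101, 0.0741]
ee_rot: [-0.0, 0.096, 0.995, 0.0]
force: [-3.0, 0.7, 0.4]
grip_width: -0.001
grasp_force: 1.1
t 3.65 tcp [ 0.5027 -0.101   0.0741] toolx [-0.982  0.19   0.   ] toolz [-0.  0. -1.] F [-3.   0.7  0.4]
tab in tool cm [ 1.76  0.02 -1.19]
pad in tool cm [-7.81 -7.85 -4.6 ]
t: 3.9
tcp_pos: [0.5069, -0.1018, 0.0741]
ee_rot: [-0.0, 0.096, 0.995, 0.0]
force: [-1.8, 0.7, -0.6]
grip_width: -0.002
grasp_force: 1.0
t: 4.15
tcp_pos: [0.5082, -0.1021, 0.0741]
ee_rot: [-0.001, 0.096, 0.995, 0.0]
force: [-3.8, 1.8, 0.7]
grip_width: -0.001
grasp_force: 2.0
t 4.15 tcp [ 0.5082 -0.1021  0.0741] toolx [-0.982  0.19   0.002] toolz [-0.002  0.001 -1.   ] F [-3.8  1.8  0.7]
tab in tool cm [ 2.32  0.02 -1.18]
pad in tool cm [-7.25 -7.86 -4.6 ]
```

```bash
for i in 1 2; do python3 -m creep '[{"fingers":0,"tx":-0.3,"ty":0,"tz":0,"spin":0},{"fingers":0,"tx":0,"ty":0,"tz":0,"spin":0}]'; done
```

```text
t: 4.4
tcp_pos: [0.5083, -0.1021, 0.0741]
ee_rot: [-0.004, 0.096, 0.995, 0.0]
force: [-11.2, 3.3, 7.0]
grip_width: 0.003
grasp_force: 5.6
t: 4.65
tcp_pos: [0.5083, -0.1021, 0.074]
ee_rot: [-0.007, 0.096, 0.995, 0.001]
force: [-17.8, 4.5, 12.2]
grip_width: 0.002
grasp_force: 9.0
```

```bash
python3 -m creep '[{"fingers":0,"tx":1.5,"ty":0,"tz":0,"spin":0},{"fingers":0,"tx":1.5,"ty":0,"tz":0,"spin":0},{"fingers":0,"tx":0,"ty":0,"tz":-5,"spin":0},{"fingers":0,"tx":0,"ty":0,"tz":-5,"spin":0},{"fingers":0,"tx":0,"ty":-4,"tz":-1,"spin":0},{"fingers":0,"tx":0,"ty":-4,"tz":0,"spin":0},{"fingers":0,"tx":0,"ty":0,"tz":0,"spin":0}]'; python3 rel.py
python3 - <<'E'
from h import *
im,d,w=cloud('side'); cv2.imwrite('pics/s2.png',cv2.resize(im[130:310,200:330],None,fx=3,fy=3))
x,y,z=np.moveaxis(w,-1,0)
o=np.array([.601,-.005,0]);lx=(w-o)@[.982,-.191,0];ly=(w-o)@[.191,.982,0]
for a,b in((-.08,-.03),(.02,.09)):
    t=(abs(ly+.11)<.03)&(lx>a)&(lx<b)&(z>.072)&(z<.09); print(t.sum(),np.median(lx[t]),lx[t].min(),lx[t].max(),np.median(z[t]))
t=(z>.1)&(z<.14)&(ly<-.165)&(ly>-.225)&(abs(lx)<.035); print('pad',t.sum(),np.median(w[t],0),cv2.minAreaRect((w[t][:,:2]*1000).astype(np.float32)))
E
```

```text
t: 5.52
tcp_pos: [0.4701, -0.1783, 0.1848]
ee_rot: [0.001, 0.097, 0.995, -0.001]
force: [0.6, 0.7, 0.2]
grip_width: 0.001
grasp_force: 0.0
t 5.525 tcp [ 0.4701 -0.1783  0.1848] toolx [-0.981  0.194 -0.003] toolz [ 0.002 -0.001 -1.   ] F [0.6 0.7 0.2]
tab in tool cm [0.08 8.23 9.87]
pad in tool cm [-9.53  0.39  6.5 ]
59 -0.05587929064323348 -0.062016994212928 -0.050281112968727636 0.08653113917102144
97 0.05029302121808493 0.033572372740215004 0.06445864825705123 0.08395337442674335
pad 362 [ 0.56271316 -0.19847925  0.12109443] ((563.6993408203125, -192.92413330078125), (52.26206588745117, 60.04786682128906), 79.42254638671875)
```

View pics/s2.png

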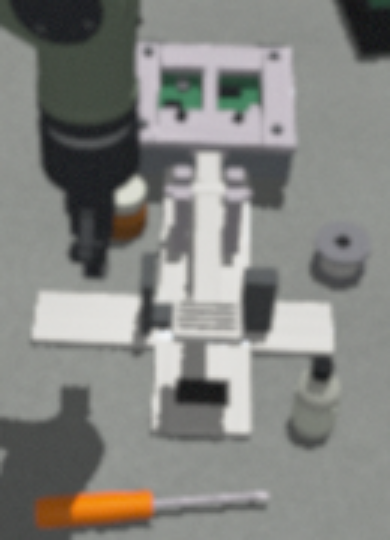

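The stop is fully out: the tab is at local x −0.056 and the block at +0.050. In the crop the block stands right of the lever at (260,300), and the bystanders haven't moved. Next I'll go over the pad and press.

```bash
python3 -m creep '[{"fingers":0,"tx":-4.7,"ty":0.4,"tz":0,"spin":0},{"fingers":0,"tx":-4.6,"ty":0,"tz":0,"spin":0},{"fingers":0,"tx":0,"ty":0,"tz":0,"spin":0},{"fingers":0,"tx":0,"ty":0,"tz":3,"spin":0},{"fingers":0,"tx":0,"ty":0,"tz":1,"spin":0},{"fingers":0,"tx":0,"ty":0,"tz":0,"spin":0}]'; python3 rel.py
```

```text
t: 6.32
tcp_pos: [0.5614, -0.1893, 0.1438]
ee_rot: [-0.001, 0.095, 0.995, 0.0]
force: [-0.9, 1.0, -0.4]
grip_width: 0.005
grasp_force: 0.0
t 6.325 tcp [ 0.5614 -0.1893  0.1438] toolx [-0.982  0.19   0.002] toolz [-0.002  0.001 -1.   ] F [-0.9  1.  -0.4]
tab in tool cm [9.18 7.57 5.8 ]
pad in tool cm [-0.38 -0.3   2.38]
```

```bash
python3 -m creep '[{"fingers":0,"tx":-0.2,"ty":-0.3,"tz":0.6,"spin":0},{"fingers":0,"tx":0,"ty":0,"tz":0.6,"spin":0},{"fingers":0,"tx":0,"ty":0,"tz":0.6,"spin":0},{"fingers":0,"tx":0,"ty":0,"tz":0.6,"spin":0},{"fingers":0,"tx":0,"ty":0,"tz":0.6,"spin":0},{"fingers":0,"tx":0,"ty":0,"tz":0,"spin":0}]'; python3 -m creep '[{"fingers":0,"tx":0,"ty":0,"tz":0.8,"spin":0},{"fingers":0,"tx":0,"ty":0,"tz":0.8,"spin":0},{"fingers":0,"tx":0,"ty":0,"tz":0.8,"spin":0},{"fingers":0,"tx":0,"ty":0,"tz":0.8,"spin":0},{"fingers":0,"tx":0,"ty":0,"tz":0.8,"spin":0},{"fingers":0,"tx":0,"ty":0,"tz":0.8,"spin":0},{"fingers":0,"tx":0,"ty":0,"tz":0.8,"spin":0},{"fingers":0,"tx":0,"ty":0,"tz":0.8,"spin":0},{"fingers":0,"tx":0,"ty":0,"tz":0,"spin":0}]'; python3 rel.py
```

```text
t: 7.08
tcp_pos: [0.5638, -0.1935, 0.114]
ee_rot: [0.0, 0.096, 0.995, -0.0]
force: [1.3, -1.7, 4.2]
grip_width: 0.001
grasp_force: 1.9
t: 8.2
tcp_pos: [0.5633, -0.1921, 0.0492]
ee_rot: [-0.001, 0.096, 0.995, 0.001]
force: [-0.0, 0.6, 2.1]
grip_width: 0.003
grasp_force: 0.7
t 8.2 tcp [ 0.5633 -0.1921  0.0492] toolx [-0.982  0.191  0.002] toolz [-0.002  0.002 -1.   ] F [-0.   0.6  2.1]
tab in tool cm [ 9.44  7.81 -3.64]
pad in tool cm [-0.13 -0.05 -7.08]
```

```bash
python3 -m creep '[{"fingers":0,"tx":0,"ty":0,"tz":0.4,"spin":0},{"fingers":0,"tx":0,"ty":0,"tz":0.3,"spin":0},{"fingers":0,"tx":0,"ty":0,"tz":0,"spin":0}]'; for i in 1 2 ; do python3 -m creep '[{"fingers":0,"tx":0,"ty":0,"tz":0.2,"spin":0},{"fingers":0,"tx":0,"ty":0,"tz":0,"spin":0}]'; done
```

```text
t: 8.57
tcp_pos: [0.5637, -0.1924, 0.0463]
ee_rot: [0.0, 0.096, 0.995, 0.001]
force: [-4.7, 3.9, 22.6]
grip_width: -0.001
grasp_force: 10.5
t: 8.82
tcp_pos: [0.5637, -0.1924, 0.0461]
ee_rot: [0.001, 0.096, 0.995, 0.001]
force: [-8.1, 5.7, 33.3]
grip_width: -0.001
grasp_force: 15.5
t: 9.07
tcp_pos: [0.5638, -0.1924, 0.0458]
ee_rot: [0.001, 0.096, 0.995, 0.001]
force: [-10.8, 7.1, 43.8]
grip_width: 0.004
grasp_force: 20.7
```

The lever is hard against its rubber pad. I'll ease off to a moderate hold and check.

```bash
python3 -m creep '[{"fingers":0,"tx":0,"ty":0,"tz":-0.4,"spin":0},{"fingers":0,"tx":0,"ty":0,"tz":0,"spin":0},{"fingers":0,"tx":0,"ty":0,"tz":0,"spin":0}]'; python3 - <<'E'
from h import *
im,d,w=cloud('side'); cv2.imwrite('pics/s3.png',cv2.resize(im[130:310,200:330],None,fx=3,fy=3))
o=np.array([.601,-.005,0]);z=w[...,2];lx=(w-o)@[.982,-.191,0];ly=(w-o)@[.191,.982,0]
for a,b in((.055,.075),(.2,.22)):
    t=(ly>a)&(ly<b)&(abs(lx)<.085)&(z>.05)&(z<.2);print('plate z',np.median(z[t]),z[t].max())
t=(ly<.215)&(ly>.08)&(abs(abs(lx)-.075)<.02)&(z>.07)&(z<.2); print('plate slope',np.polyfit(ly[t],z[t],1))
E
```

```text
t: 9.45
tcp_pos: [0.5637, -0.1924, 0.0463]
ee_rot: [0.001, 0.096, 0.995, 0.001]
force: [-4.2, 4.7, 22.9]
grip_width: -0.001
grasp_force: 10.4
plate z 0.11297293932024391 0.11788263945985543
plate z 0.08737585220051348 0.08856835643603174
plate slope [-0.20663704  0.13081911]
```

View pics/s3.png

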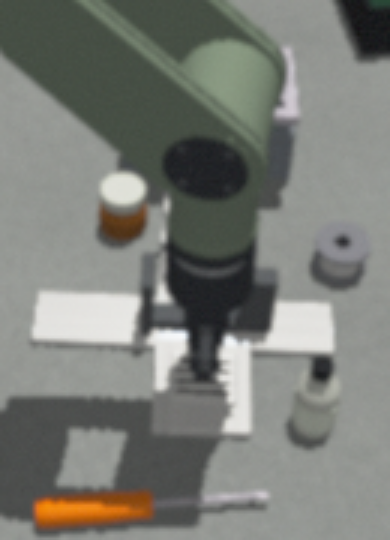

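The side view shows the fingers holding the pad down at (205,365), with the reel, bottle, jar and screwdriver in place. The arm hides the plate, so I'll check its angle from above.

```bash
python3 - <<'E'
from h import *
for w,l in((np.load('top.npz')['w'],'before'),(cloud('top')[2],'now')):
    o=np.array([.601,-.005,0]);z=w[...,2];lx=(w-o)@[.982,-.191,0];ly=(w-o)@[.191,.982,0]
    b=(ly>.05)&(ly<.24)&(abs(lx)>.055)&(abs(lx)<.085)&(z>.072)&(z<.14)
    c,*_=np.linalg.lstsq(np.c_[ly[b],lx[b],np.ones(b.sum())],z[b],rcond=None); print(l,b.sum(),c.round(3),'angle',np.arctan(c[0]))
    # lever: bar slope between saddle and tab line
    t=(abs(lx)<.01)&(ly<-.03)&(ly>-.14)&(z<.12)&(z>.03)
    if t.sum()>10: print(' lever slope',t.sum(),np.polyfit(ly[t],z[t],1))
    for k in(.06,.08,.1,.13,.16,.19,.21):
        s=b&(abs(ly-k)<.008); print(k,s.sum(),np.median(z[s]).round(4),end=' | ')
E
```

```text
before 718 [-0.003 -0.001  0.079] angle -0.0028497058745486675
 lever slope 171 [-0.18119644  0.08106234]
0.06 10 0.0756 | 0.08 73 0.0794 | 0.1 68 0.0788 | 0.13 64 0.0783 | 0.16 69 0.079 | 0.19 69 0.0792 | 0.21 69 0.0795 | now 709 [-0.224  0.002  0.13 ] angle -0.2201564695429476
 lever slope 159 [0.25882725 0.08293171]
0.06 0 nan | 0.08 72 0.1119 | 0.1 72 0.1082 | 0.13 72 0.1011 | 0.16 69 0.0946 | 0.19 65 0.088 | 0.21 71 0.0836 |
  return _methods._mean(a, axis=axis, dtype=dtype,
  ret = ret.dtype.type(ret / rcount)
```

The lever has turned about 0.44 rad and is hard against its stop. The plate is up and the stop is fully out, so I'm handing in.

```bash
python3 -c "
from bench import *
print(sense()['t'],sense()['force']); print(finish_job())"
```

```text
9.55 [-4.77473926  4.28998844 22.65021346]
the job is handed in; nothing more can be done
None
```

I handed the job in at 9.55 s with the stop pushed fully out and the lever held down against its rubber pad at about 23 N; the plate measured about 0.22 rad open against the nominal 0.26, and the reel, flux bottle, jar and screwdriver had not visibly moved.

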